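Check a moulding frame for square by its diagonals

TASK

Check the wooden frame in front of the robot for square: squeeze the spring slide rule by its lugs, lay it flat in the frame and let it go to spring from corner to corner, first on the diagonal from the corner with the steel plate, then on the other, and leave it there. If the two lengths agree within 7 mm, press the button beside the upright square fully and release it; otherwise the one beside the leaning shape, never the wrong one. Leave everything else where it is.

Things in the scene. Friction and masses are not known exactly. Their poses are not given: they have to be found in the camera images.
- frame: Wooden frame fixed flat on the bench in front of the robot (another, spare frame lies at the side: leave it). Inner sides 220 (along its y) and 170 (along its x), rails 20 wide and 18 high; stiff pinned corners. It may lean: the far long rail is shifted along y by up to 14 either way, the short rails aslant. Origin: underside, centre of the opening when square; x away from the plated rail.
- c0 (a point): Inner corner of the frame at bench level: the one with an L-shaped steel plate on top, at the frame's -x, +y.
- c1 (a point): Inner corner of the frame at bench level: +x, +y, next to c0.
- c2 (a point): Inner corner of the frame at bench level: +x, -y, diagonally opposite the plated corner.
- c3 (a point): Inner corner of the frame at bench level: -x, -y, diagonally opposite c1.
- rule: Spring slide rule lying flat, 0.2 kg: metal channel 22 wide, 12 high, with a sliding ticked steel tongue and a round nose (8 dia, 12 high) at each end; 292 long when free. Two upright black lugs near its middle, one on channel, one on tongue: each 5 thick along the rule, 24 wide, from 12 to 56 high, 62 over their outer faces when free. Origin: underside, mid-length when free; x to the tongue's nose, z up.
- tongue (a joint): How far the tongue is pushed in, m: 0 free, 0.042 fully in (250 long, lugs 20 over outer faces, a dead stop: grip hard and carry by the lugs). Spring 4 N at first, 8 N fully in. Let go, it springs out until the noses meet something. Length over noses = 0.292 minus this. Readings are true to about 2 mm.
- rule_tip (a point): Centre of the nose at the channel end, at its underside (142 from the rule's origin along -x). The lugs always lie symmetrically about the middle between the two noses.
- tongue_tip (a point): Centre of the nose at the tongue's end, at its underside (142 from the rule's origin along its x when free). Seated in a corner, a nose's centre is about 6 from the corner; within 10 counts.
- button_box: Grey inspection box fixed to the bench, 110 x 180 x 35 high, with two push buttons side by side, 90 apart. Origin: centre of its underside; x from the symbols to the buttons, y to the left.
- btn_square (a joint): Larger button (38 dia), beside the outline of an upright square: 'frame is square'. Travel 0.006 m, 0 up, grows as pressed; about 5 N fully down; it springs back.
- btn_square_top (a point): Centre of the top face of the larger button; it moves down as pressed.
- btn_out (a joint): Smaller button (26 dia) on the same box, beside the outline of a leaning parallelogram: 'frame is out of square'. Travel 0.006 m, 0 up, grows as pressed; about 5 N fully down; it springs back.
- btn_out_top (a point): Centre of the top face of the smaller button; it moves down as pressed.
- glue_jar: Bystander: white jar, 60 dia x 75 high. Sizes in mm. Leave it where it is.
- mallet: Bystander: hammer, 240 long, lying. Sizes in mm. Leave it where it is.
- weight: Bystander: dark steel cylinder, 56 dia x 40 high. Sizes in mm. Leave it where it is.
There are look-alikes about, which are no part of the job. Leave any green look-alike of the button_box alone.

How it is judged:
By the outcome, as a careful person would: the job done as asked, in the order asked, and still so for the second after the job is handed in, with the robot touching nothing.
It also fails if it takes over 58 s, if anything falls off the work surface, if the arm or the gripper's body presses on something with over 40 N, if the wrist force passes 120 N, or if a joint passes its speed limit or range.

ROBOT

A 6-joint arm with a two-finger parallel gripper is mounted at the origin on the work surface. World frame = base frame: x ahead of the robot, y to its left, z up, the work surface at z = 0. Lengths are in mm, angles in rad, forces in N, time in s.
With the tool pointing down it reaches from about 350 to 725 mm from the base axis. Payload 6 kg.
Tool frame: the origin (TCP) lies midway between the tips of the shut fingers; the grasp point (between the pads) lies r.pinch_z behind it (r.pinch_z is the distance from the TCP to the grasp point, in mm); y points along the fingers, z is the direction in which the jaws open and shut, and the axes are right-handed (so a half turn about y gives the same grasp; the last joint's range is limited). The gripper opens to 85 mm and grips with 20 to 120 N. Pads are 22 mm wide; open, the fingers measure 114 mm over their backs; the gripper's body (76 mm by 85 mm) begins 54 mm behind the grasp point. The pads swing forward as they close: fully open they stand 13 mm farther back than shut.
Start: joints at [-0.931, 0.04, 0.085, 0, -1.615, -0.334], TCP at [180.643, -572.138, 231.261] pointing down, gripper open.
Joint ranges: [-2.56, 2.56], [-1.29, 2.01], [-1.08, 1.49], [-3.29, 1.98], [-2.81, -0.18], [-2.99, 2.99]. Speed limits (rad/s): [2.57, 2.57, 3.01, 3.14, 3.14, 3.14].

INTERFACE

Orientations are given as a rotation vector (axis times angle).
In Python, from station import status, optics, hand_in, r gives the robot as it stands.
- The arm moves only by the tool servo_tool, never from a script. Its argument "moves" is a list of rows, each a list of 3 entries, a list of its own where there are three numbers: the shift along the tool's x, y, z in cm, then the turn, a rotation vector about the tool's x, y, z in rad, then the gripper's target within -1 to 1 (fully open at 1, half-way at 0, shut at -1). A call has exactly 5 rows; each row is the pose to reach, as a shift and turn from the pose measured when the call began, along the tool's axes at that moment; what a row does not reach only later rows make up. A row lasts 1/12 s, in which the tool goes at most 41.7 mm and 7.16 degrees, less where a joint would pass 70% of its speed; a pose out of reach is approached as far as the arm can. A call with a gripper value outside its range is refused whole. The fingers move at their own pace and stop on an object; "squeeze" is the grip in N (left out, the last holds). Time passes only in rows, so rows that repeat a pose let the fingers close, or fill a call up. It gives the time, the measured TCP pose, the force and the opening at its end, in the units of the state.
- status.observe(): the state, without advancing time (a new reading comes with each control period).
- optics.capture(name): name is "scene" or "top" or "wrist"; returns the picture (420x560x3 uint8, red, green, blue); there is no depth.
- optics.camera_model(name): a dict with "fx", "fy", "cx", "cy" (pixels), "position" and "attitude" of the camera in the world. Camera axes: x right, y down, z forward; pixel columns grow to the right and rows downward; lengths in mm; the calibration is good to about 2 mm. A picture is of the moment at which its call begins: read the wrist's pose just before it. camera_model takes no time and is no camera call; for the wrist camera it gives the pose at the moment of the call.
- hand_in(): hands the job in, once; it reports no verdict.
The state is a dict: "t": time; "qpos": joint angles; "qvel": joint speeds; "tau": joint torques, N m; "tcp_pos": TCP position; "tcp_rot": TCP orientation; "wrist_force": force on the tool from outside, world axes, zero at the start; "ft_torque": the same for the moment, N m; "opening": finger opening in mm.
Only numpy, scipy, OpenCV 4.12 (cv2) and the standard library are available. Lean on these libraries where they do the work, as an engineer would, in place of code of your own. Each camera call takes 0.05 s, during which the arm holds its last target.

## Working session

There is one attempt and no reset: what is moved stays moved. The work goes in short steps, Python scripts to look and compute and a tool call to move; the robot and the scene stay as the last step left them, time stands still between calls to the robot, and variables do not carry over. Pictures are saved under pics/ and viewed, and the job is handed in when it is done.

Besides the shell and the picture viewer there is one more tool, called as name([rows], argument=value, ...), one row to a line, values as JSON. servo_tool: Moves the arm, as the interface text tells. Its arguments: {"type":"object","properties":{"moves":{"type":"array"},"squeeze":{"type":"number"}},"required":["moves"]}

```bash
ls; mkdir -p pics
python3 - <<'E'
from station import status, optics, r
import cv2
s=status.observe()
print(s, r.pinch_z, [a for a in dir(r) if a[0]!='_'])
for n in ("scene","top","wrist"):
    m=optics.camera_model(n); print(n,m)
    im=optics.capture(n); cv2.imwrite(f"pics/{n}0.png",im[:,:,::-1])
E
```

```text
pics
{'t': 0.0, 'qpos': array([-9.31317210e-01,  4.08134906e-02,  8.38181202e-02, -4.82706648e-04,
       -1.61549734e+00, -3.33677599e-01]), 'qvel': array([ 9.78170663e-04,  3.99417574e-04,  1.06159478e-03, -2.07334249e-03,
        1.73174764e-03, -7.31649515e-05]), 'tau': array([-2.90707021e-04, -3.68209398e+01,  3.47409260e+01,  6.93234041e+00,
       -5.40347202e-03,  2.74735818e-06]), 'tcp_pos': array([ 180.6090357 , -571.82888027,  230.27820082]), 'tcp_rot': array([-1.55570886, -0.23967745,  0.24025558]), 'wrist_force': array([-0.04714699,  0.12590206, -0.35466624]), 'ft_torque': array([ 0.00855237, -0.05195876,  0.00754002]), 'opening': 85.21059793388282} 18.700000000000003 ['MotionError', 'pinch_z']
scene {'fx': 446.0614982243558, 'fy': 446.0614982243558, 'cx': 280.6776580648153, 'cy': 208.24646315846428, 'position': array([1126.81599347,  322.79201246, 1027.87363039]), 'attitude': array([-1.57173311, -2.24198366,  0.65434285])}
top {'fx': 429.13940014142594, 'fy': 429.13940014142594, 'cx': 269.61200025377985, 'cy': 209.99224122002644, 'position': array([ 459.40046763,  115.18121123, 1308.88575356]), 'attitude': array([-2.19217232,  2.17622722, -0.09497426])}
wrist {'fx': 332.9194926410283, 'fy': 332.9194926410283, 'cx': 281.38586243194925, 'cy': 215.2402549380421, 'position': array([ 109.24189461, -594.62478427,  372.24254492]), 'attitude': array([1.74226649, 2.37709069, 0.35584031])}
```

View pics/top0.png

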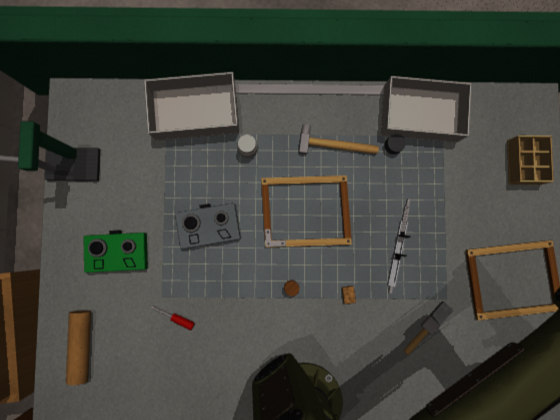

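View pics/scene0.png

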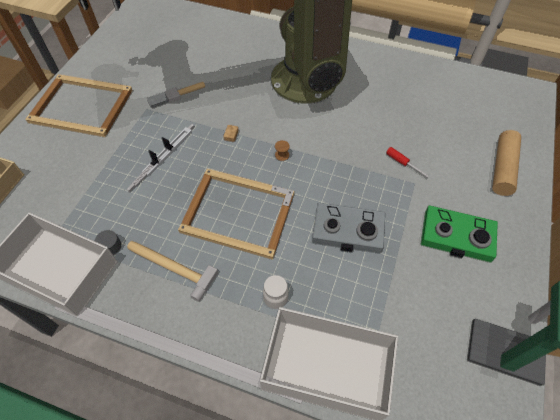

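View pics/wrist0.png

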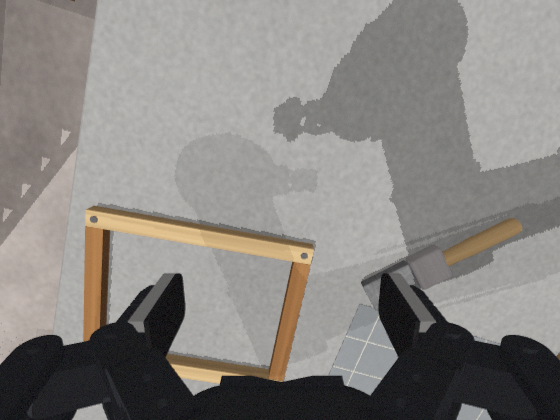

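```bash
cat > h.py <<'E'
import numpy as np, cv2
from scipy.spatial.transform import Rotation as R
from station import status, optics, r
def ray(m,uv):
    uv=np.atleast_2d(np.float64(uv))
    d=np.c_[(uv[:,0]-m['cx'])/m['fx'],(uv[:,1]-m['cy'])/m['fy'],np.ones(len(uv))]
    return np.array(m['position']), R.from_rotvec(m['attitude']).apply(d)
def plane(m,uv,z):
    p,d=ray(m,uv); return p+d*((z-p[2])/d[:,2])[:,None]
def proj(m,P):
    q=R.from_rotvec(m['attitude']).inv().apply(np.atleast_2d(P)-m['position'])
    return np.c_[q[:,0]/q[:,2]*m['fx']+m['cx'],q[:,1]/q[:,2]*m['fy']+m['cy']]
def crop(im,x0,y0,x1,y1,k,fn):
    c=cv2.resize(im[y0:y1,x0:x1],None,fx=k,fy=k,interpolation=cv2.INTER_CUBIC); cv2.imwrite(fn,c)
E
python3 - <<'E'
from h import *
a=cv2.imread('pics/top0.png'); 
crop(a,165,165,365,260,4,'pics/t_a.png')
crop(a,370,190,430,300,5,'pics/t_b.png')
m=optics.camera_model('top')
for n,uv,z in [('plate',(268,238),18),('boxL',(190,222),40),('boxS',(221,217),40),('r1',(407,200),12),('r2',(391,290),12),('lugA',(402,237),56),('lugB',(397,258),56),('jar',(247,146),75)]: print(n,plane(m,uv,z).round(0))
E
```

```text
plate [[478. 110.  18.]]
boxL [[523. 341.  40.]]
boxS [[539. 250.  40.]]
r1 [[ 597. -312.   12.]]
r2 [[ 325. -259.   12.]]
lugA [[ 483. -281.   56.]]
lugB [[ 422. -265.   56.]]
jar [[745. 174.  75.]]
```

View pics/t_a.png

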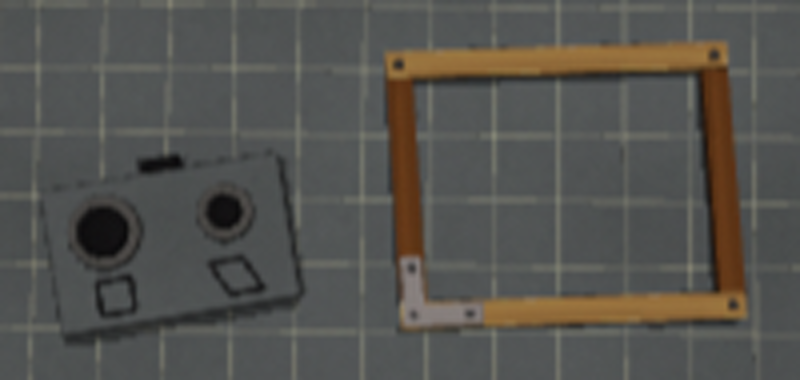

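View pics/t_b.png

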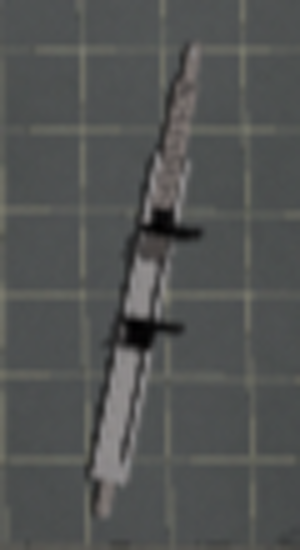

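```bash
cat >> h.py <<'E'
def down(yaw):
    # jaw axis (tool z) along world yaw, tool y down ; x=y×z
    z=np.array([np.cos(yaw),np.sin(yaw),0]); y=np.array([0,0,-1.]); x=np.cross(y,z)
    return R.from_matrix(np.c_[x,y,z])
def go(P,yawdeg):
    s=status.observe(); A=R.from_rotvec(s['tcp_rot'])
    print('t',round(s['t'],2),'tcp',s['tcp_pos'].round(1),'q',s['qpos'].round(2),'open',round(s['opening'],1),'F',s['wrist_force'].round(1))
    z=A.as_matrix()[:,2]; print('yaw',np.degrees(np.arctan2(z[1],z[0])).round(1))
    B=down(np.radians(yawdeg))
    print('shift cm',(A.inv().apply(np.array(P)-s['tcp_pos'])/10).round(2),'rot',(A.inv()*B).as_rotvec().round(3))
E
python3 - <<'E'
from h import *
s=status.observe(); print(R.from_rotvec(s['tcp_rot']).as_matrix().round(3))
m=optics.camera_model('top'); ms=optics.camera_model('scene')
# rule from top: crop b offsets (370,190) k5
f=lambda x,y:(370+x/5,190+y/5)
for n,uv,z in [('tongue end',f(195,45),12),('chan end',f(103,515),12)]: print(n,plane(m,uv,z).round(0))
f=lambda x,y:(165+x/4,165+y/4)
C={}
for n,uv in [('c0',(422,301)),('c1',(413,77)),('c2',(703,72)),('c3',(718,293))]: C[n]=plane(m,f(*uv),18)[0]; print(n,C[n].round(1))
d=lambda a,b:np.linalg.norm(C[a]-C[b])
print(d('c0','c1'),d('c1','c2'),d('c2','c3'),d('c3','c0'),'diag',d('c0','c2'),d('c1','c3'))
go((460,-285,120),-11); go((460,-285,120),169)
E
```

```text
[[ 0.954 -0.    -0.301]
 [ 0.301  0.001  0.954]
 [-0.    -1.     0.001]]
tongue end [[ 600. -318.   12.]]
chan end [[ 317. -258.   12.]]
c0 [471.4 102.9  18. ]
c1 [640.8 110.8  18. ]
c2 [ 646.4 -109.3   18. ]
c3 [ 479.  -119.5   18. ]
169.52409362523326 220.20400624283627 167.6805450457601 222.528779172931 diag 274.97550291272705 281.50222172878034
t 0.15 tcp [ 180.6 -571.9  230.5] q [-0.93  0.04  0.08 -0.   -1.62 -0.33] open 85.8 F [0.2 0.4 0.3]
yaw 107.5
shift cm [35.28 11.07 18.93] rot [-1.000e-03  2.069e+00 -1.000e-03]
t 0.15 tcp [ 180.6 -571.9  230.5] q [-0.93  0.04  0.08 -0.   -1.62 -0.33] open 85.8 F [0.2 0.4 0.3]
yaw 107.5
shift cm [35.28 11.07 18.93] rot [-1.000e-03 -1.073e+00  1.000e-03]
```

servo_tool([
  [[35.2, 7.0, 18.9], [0, -1.056, 0], 1],
  [[35.2, 7.0, 18.9], [0, -1.056, 0], 1],
  [[35.2, 7.0, 18.9], [0, -1.056, 0], 1],
  [[35.2, 7.0, 18.9], [0, -1.056, 0], 1],
  [[35.2, 7.0, 18.9], [0, -1.056, 0], 1],
], squeeze=60)

```text
t: 0.57
tcp_pos: [324.5, -423.5, 194.5]
tcp_rot: [-1.443, -0.731, 0.73]
wrist_force: [1.1, -0.3, 0.8]
opening: 85.0
```

Run:
```python
from h import *
go((459,-288,160),168)
```

```text
t 0.57 tcp [ 324.5 -423.5  194.5] q [-0.54 -0.14 -0.15 -0.   -1.56 -0.09] open 85.0 F [ 1.1 -0.3  0.8]
yaw 143.7
shift cm [18.88  3.46 -2.81] rot [-0.001 -0.425  0.001]
```

servo_tool([
  [[18.9, 3.45, -2.8], [0, -0.425, 0], 1],
  [[18.9, 3.45, -2.8], [0, -0.425, 0], 1],
  [[18.9, 3.45, -2.8], [0, -0.425, 0], 1],
  [[18.9, 3.45, -2.8], [0, -0.425, 0], 1],
  [[18.9, 3.45, -2.8], [0, -0.425, 0], 1],
])

```text
t: 0.98
tcp_pos: [460.5, -285.0, 159.1]
tcp_rot: [-1.297, -1.058, 1.056]
wrist_force: [0.2, -0.8, -0.4]
opening: 85.7
```

Run:
```python
from h import *
go((459,-288,160),168)
im=optics.capture('wrist'); cv2.imwrite('pics/w1.png',im[:,:,::-1])
m=optics.camera_model('wrist'); import json; json.dump({k:np.array(v).tolist() for k,v in m.items()},open('pics/w1.json','w')); print(m)
```

```text
t 0.98 tcp [ 460.5 -285.   159.1] q [-0.18 -0.11 -0.19 -0.   -1.49 -0.02] open 85.7 F [ 0.2 -0.8 -0.4]
yaw 168.3
shift cm [-0.32 -0.09  0.09] rot [-0.001  0.005  0.002]
{'fx': 332.9194926410283, 'fy': 332.9194926410283, 'cx': 281.38586243194925, 'cy': 215.2402549380421, 'position': array([ 446.92591904, -356.13183537,  299.17816798]), 'attitude': array([0.31477628, 3.0627985 , 0.46197633])}
```

View pics/w1.png

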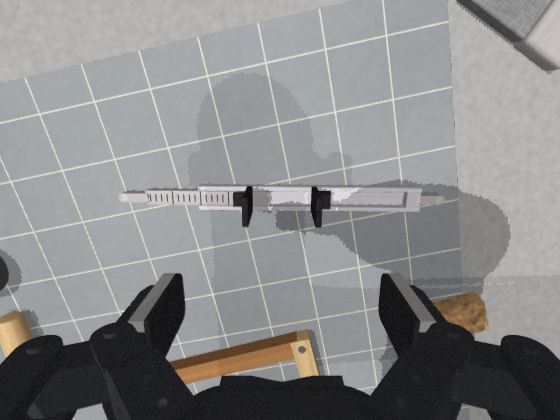

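Run:
```python
from h import *
im=cv2.imread('pics/w1.png'); crop(im,100,160,460,240,2.2,'pics/w1c.png')
import json; m=json.load(open('pics/w1.json'))
P=plane(m,[(122,197),(441,200)],10); print(P.round(1),np.linalg.norm(P[0]-P[1]),P.mean(0), np.degrees(np.arctan2(*(P[0]-P[1])[[1,0]])))
print(proj(m,[[447,-356,0]]))
```

```text
[[ 600.3 -314.3   10. ]
 [ 321.3 -253.5   10. ]] 285.55885769055067 [ 460.76573552 -283.9212102    10.        ] -12.304510979874188
[[280.54373484 112.73083315]]
```

View pics/w1c.png

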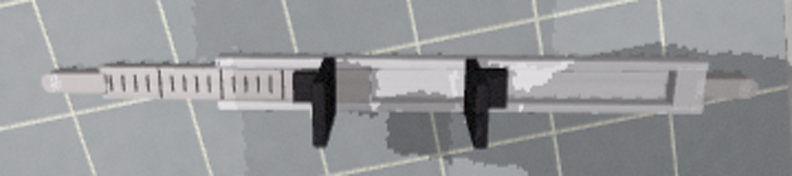

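servo_tool([
  [[0.15, 4.0, 0], [0, 0.01, 0], 1],
  [[0.15, 8.0, 0], [0, 0.01, 0], 1],
  [[0.15, 11.5, 0], [0, 0.01, 0], 1],
  [[0.15, 13.7, 0], [0, 0.01, 0], 1],
  [[0.15, 13.8, 0], [0, 0.01, 0], 1],
])

```text
t: 1.45
tcp_pos: [458.7, -279.3, 13.4]
tcp_rot: [-1.291, -1.044, 1.05]
wrist_force: [-1.0, 0.1, -1.6]
opening: 85.4
```

servo_tool([
  [[0, 0, 0], [0, 0, 0], 0.5],
  [[0, 0, 0], [0, 0, 0], 0.1],
  [[0, 0, 0], [0, 0, 0], -0.3],
  [[0, 0, 0], [0, 0, 0], -1],
  [[0, 0, 0], [0, 0, 0], -1],
])

```text
t: 1.87
tcp_pos: [458.0, -281.3, 20.0]
tcp_rot: [-1.293, -1.041, 1.054]
wrist_force: [-22.8, 5.2, 29.2]
opening: 25.1
```

servo_tool([
  [[0, 0, 0], [0, 0, 0], -1],
  [[0, 0, 0], [0, 0, 0], -1],
  [[0, 0, 0], [0, 0, 0], -1],
  [[0, 0, 0], [0, 0, 0], -1],
  [[0, 0, 0], [0, 0, 0], -1],
])

```text
t: 2.28
tcp_pos: [458.8, -281.6, 21.1]
tcp_rot: [-1.295, -1.043, 1.054]
wrist_force: [-2.8, 2.0, 5.9]
opening: 18.7
```

Run:
```python
from h import *
go((460,-284,20),167.7)
im=optics.capture('wrist'); cv2.imwrite('pics/w2.png',im[:,:,::-1])
```

```text
t 2.28 tcp [ 458.8 -281.6   21.1] q [-0.18 -0.04 -0.38 -0.   -1.24 -0.04] open 18.7 F [-2.8  2.   5.9]
yaw 167.7
shift cm [-0.21  0.1  -0.17] rot [-0.011 -0.    -0.   ]
```

View pics/w2.png

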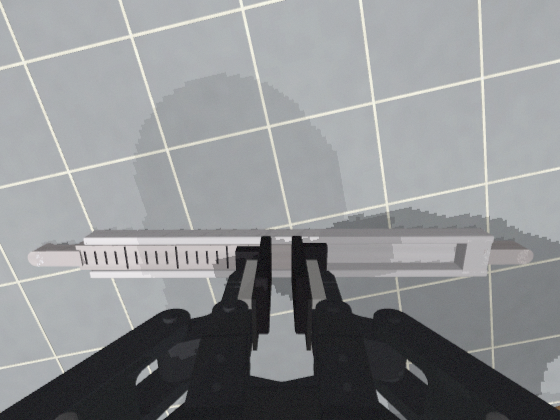

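servo_tool([
  [[0, -1.5, 0], [0, 0, 0], -1],
  [[0, -4, 0], [0, 0, 0], -1],
  [[0, -7, 0], [0, 0, 0], -1],
  [[0, -9, 0], [0, 0, 0], -1],
  [[0, -9, 0], [0, 0, 0], -1],
], squeeze=100)

```text
t: 2.75
tcp_pos: [461.6, -282.6, 115.5]
tcp_rot: [-1.3, -1.046, 1.053]
wrist_force: [1.1, -0.3, -0.9]
opening: 17.9
```

Run:
```python
from h import *
go((559,-3,110),129.5)
im=optics.capture('wrist'); cv2.imwrite('pics/w3.png',im[:,:,::-1])
```

```text
t 2.75 tcp [ 461.6 -282.6  115.5] q [-0.18 -0.1  -0.26  0.   -1.41 -0.04] open 17.9 F [ 1.1 -0.3 -0.9]
yaw 167.7
shift cm [29.39  0.49 -3.57] rot [-0.004  0.667 -0.003]
```

View pics/w3.png

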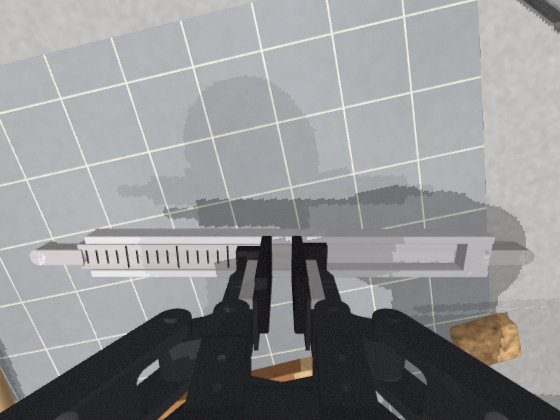

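servo_tool([
  [[5.5, 0, -0.7], [0, 0.11, 0], -1],
  [[11, 0, -1.4], [0, 0.22, 0], -1],
  [[16.5, 0, -2.0], [0, 0.34, 0], -1],
  [[20, 0, -2.4], [0, 0.45, 0], -1],
  [[24, 0, -2.9], [0, 0.55, 0], -1],
])

```text
t: 3.22
tcp_pos: [524.2, -95.7, 109.9]
tcp_rot: [-1.472, -0.618, 0.633]
wrist_force: [1.6, -0.9, -2.1]
opening: 17.8
```

Run:
```python
from h import *
go((559,-3,110),129.5)
```

```text
t 3.22 tcp [524.2 -95.7 109.9] q [ 0.19 -0.11 -0.28 -0.   -1.41 -0.96] open 17.8 F [ 1.6 -0.9 -2.1]
yaw 135.9
shift cm [ 9.08 -0.03  3.95] rot [-0.009  0.112 -0.007]
```

servo_tool([
  [[3.5, 0, 1.5], [-0.009, 0.08, -0.007], -1],
  [[7, 0, 3], [-0.009, 0.112, -0.007], -1],
  [[9.1, 0, 3.95], [-0.009, 0.112, -0.007], -1],
  [[9.1, 0, 3.95], [-0.009, 0.112, -0.007], -1],
  [[9.1, 0, 3.95], [-0.009, 0.112, -0.007], -1],
])

```text
t: 3.63
tcp_pos: [558.1, -1.6, 106.8]
tcp_rot: [-1.501, -0.538, 0.544]
wrist_force: [0.6, 0.1, -2.4]
opening: 18.0
```

Run:
```python
from h import *
go((559,-3,110),129.5)
im=optics.capture('wrist'); cv2.imwrite('pics/w4.png',im[:,:,::-1])
m=optics.camera_model('wrist'); import json; json.dump({k:np.array(v).tolist() for k,v in m.items()},open('pics/w4.json','w'))
im=optics.capture('top'); crop(im[:,:,::-1],240,160,380,260,5,'pics/t4.png')
```

```text
t 3.63 tcp [558.1  -1.6 106.8] q [ 0.36 -0.05 -0.23 -0.   -1.39 -1.24] open 18.0 F [ 0.6  0.1 -2.4]
yaw 129.6
shift cm [-0.03 -0.32 -0.17] rot [-0.003  0.002 -0.004]
```

View pics/w4.png

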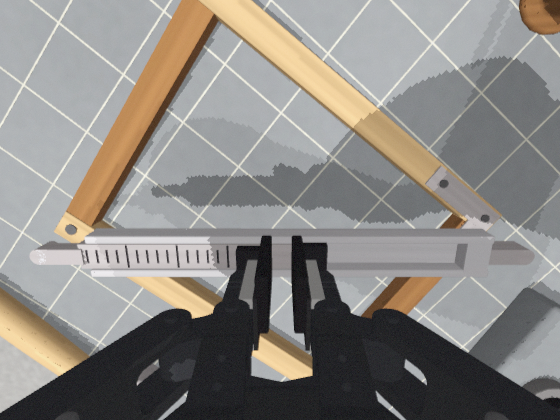

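View pics/t4.png

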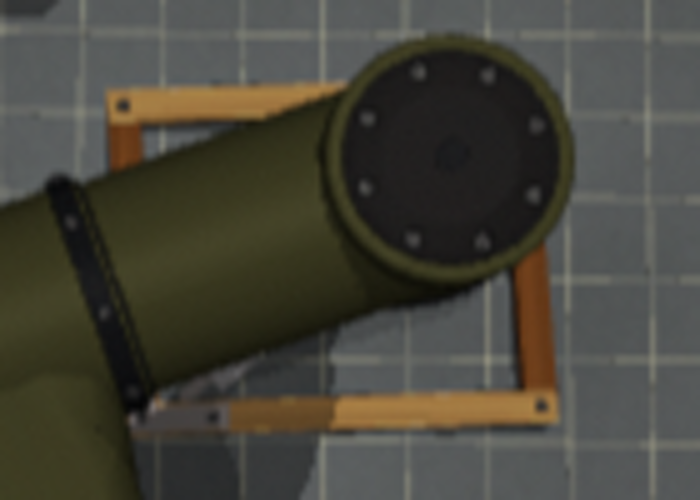

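Run:
```python
from h import *
import json
m=json.load(open('pics/w4.json'))
P=plane(m,[(71,229),(486,217)],18.5); print(P.round(1),P.mean(0).round(1),np.linalg.norm(P[0]-P[1]), 'ang',np.degrees(np.arctan2(*(P[1]-P[0])[[1,0]])))
s=status.observe()
print('tip rays at z=92-ish', plane(m,[(30,257),(533,257)],92).round(1))
# pins in top0
a=cv2.imread('pics/top0.png'); g=cv2.cvtColor(a,cv2.COLOR_BGR2GRAY).astype(float)
mt=optics.camera_model('top')
Q={}
for n,(x,y) in dict(c0=(413,314),c1=(398,63),c2=(714,55),c3=(733,304)).items():
    u,v=165+x/4,165+y/4; iu,iv=int(round(u)),int(round(v))
    w=g[iv-2:iv+3,iu-2:iu+3]; w=np.clip(np.median(w)-5-w,0,None); yy,xx=np.mgrid[iv-2:iv+3,iu-2:iu+3]
    c=((xx*w).sum()/w.sum(),(yy*w).sum()/w.sum()); Q[n]=plane(mt,c,18.5)[0]; print(n,np.round((u,v),2),np.round(c,2),Q[n].round(1))
d=lambda a,b:np.linalg.norm(Q[a]-Q[b])
print(d('c0','c1'),d('c1','c2'),d('c2','c3'),d('c3','c0'),'diag',d('c0','c2'),d('c1','c3'))
print((Q['c0']+Q['c2'])/2,(Q['c1']+Q['c3'])/2)
```

```text
[[ 660.3 -117.4   18.5]
 [ 460.5  110.3   18.5]] [560.4  -3.6  18.5] 302.8705788026252 ang 131.25344998385907
tip rays at z=92-ish [[ 636.3 -104.6   92. ]
 [ 472.1   94.6   92. ]]
c0 [268.25 243.5 ] [268.14 243.8 ] [460.7 109.9  18.5]
c1 [264.5  180.75] [264.14 180.69] [651.5 123.4  18.5]
c2 [343.5  178.75] [343.18 178.52] [ 660.1 -116.7   18.5]
c3 [348.25 241.  ] [347.81 240.67] [ 471.8 -129.3   18.5]
191.2183472726532 240.22980456177962 188.6797503343474 239.47693365530833 diag 301.76636313905476 310.08743512834235
[560.40142315  -3.40137771  18.5       ] [561.64421002  -2.97363679  18.5       ]
```

Run:
```python
from h import *
go((562.7,-1.5,55),131)
```

```text
t 3.73 tcp [558.2  -3.2 107.8] q [ 0.35 -0.05 -0.23 -0.   -1.39 -1.24] open 18.2 F [-0.1  0.3 -2.3]
yaw 129.5
shift cm [ 0.46  5.28 -0.16] rot [-0.002 -0.026 -0.002]
```

servo_tool([
  [[0.46, 2, -0.16], [0, -0.026, 0], -1],
  [[0.46, 4, -0.16], [0, -0.026, 0], -1],
  [[0.46, 5.2, -0.16], [0, -0.026, 0], -1],
  [[0.46, 5.2, -0.16], [0, -0.026, 0], -1],
  [[0.46, 5.2, -0.16], [0, -0.026, 0], -1],
])

```text
t: 4.15
tcp_pos: [562.1, -2.5, 55.4]
tcp_rot: [-1.497, -0.555, 0.562]
wrist_force: [-0.2, -0.1, -1.9]
opening: 17.7
```

Run:
```python
from h import *
go((562.7,-1.5,22),131)
im=optics.capture('wrist'); cv2.imwrite('pics/w5.png',im[:,:,::-1])
m=optics.camera_model('wrist'); import json; json.dump({k:np.array(v).tolist() for k,v in m.items()},open('pics/w5.json','w'))
```

```text
t 4.15 tcp [562.1  -2.5  55.4] q [ 0.35 -0.   -0.28 -0.   -1.3  -1.21] open 17.7 F [-0.2 -0.1 -1.9]
yaw 130.9
shift cm [0.12 3.34 0.03] rot [-0.002 -0.002 -0.004]
```

View pics/w5.png

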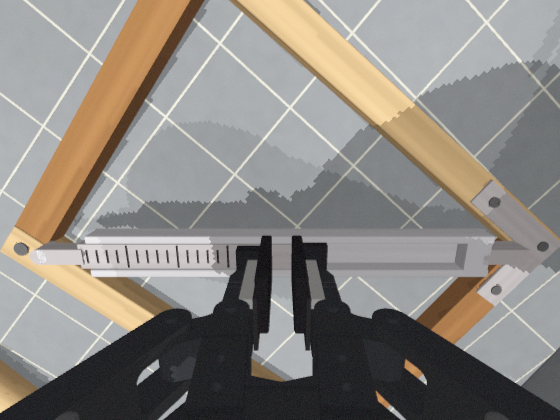

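```bash
cat > pr.py <<'E'
from h import *
import json,sys
def corners():
    phi=np.radians(2.66); s=4.8; O=np.array([561.,-3.2])-R.from_euler('z',phi).apply([0,s/2,0])[:2]
    L=dict(c0=(-85,110),c1=(85,110+s),c2=(85,-110+s),c3=(-85,-110))
    return {k:O+R.from_euler('z',phi).apply([*v,0])[:2] for k,v in L.items()}
E
python3 - <<'E'
from pr import *
C=corners(); print({k:v.round(1) for k,v in C.items()})
m=json.load(open('pics/w5.json'))
m['position']=np.array(m['position'])-[0,0,33.4]
for k in('c0','c2'):
  for z in (0,12,18): print(k,z,proj(m,[[*C[k],z]]).round(0))
E
```

```text
{'c0': array([471.1, 100.3]), 'c1': array([640.7, 113. ]), 'c2': array([ 650.9, -106.7]), 'c3': array([ 481.3, -119.4])}
c0 0 [[536. 255.]]
c0 12 [[554. 265.]]
c0 18 [[564. 270.]]
c2 0 [[ 27. 255.]]
c2 12 [[  9. 265.]]
c2 18 [[ -0. 270.]]
```

servo_tool([
  [[0.3, 0.8, 0.03], [0, 0, 0], -1],
  [[0.3, 1.6, 0.03], [0, 0, 0], -1],
  [[0.3, 2.2, 0.03], [0, 0, 0], -1],
  [[0.3, 2.6, 0.03], [0, 0, 0], -1],
  [[0.3, 2.7, 0.03], [0, 0, 0], -1],
])

```text
t: 4.62
tcp_pos: [564.3, -0.1, 28.3]
tcp_rot: [-1.497, -0.556, 0.562]
wrist_force: [-0.4, -0.4, -1.7]
opening: 17.8
```

Run:
```python
from h import *
go((564.3,0,22),131)
im=optics.capture('wrist'); cv2.imwrite('pics/w6.png',im[:,:,::-1])
m=optics.camera_model('wrist'); import json; json.dump({k:np.array(v).tolist() for k,v in m.items()},open('pics/w6.json','w'))
```

```text
t 4.62 tcp [ 5.643e+02 -1.000e-01  2.830e+01] q [ 0.36  0.02 -0.31 -0.   -1.25 -1.21] open 17.8 F [-0.4 -0.4 -1.7]
yaw 130.9
shift cm [0.01 0.63 0.01] rot [-0.002 -0.001 -0.004]
```

View pics/w6.png

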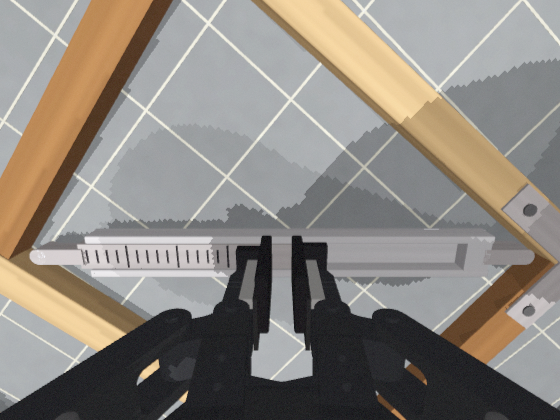

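servo_tool([
  [[0, 0.3, 0], [0, 0, 0], -1],
  [[0, 0.5, 0], [0, 0, 0], -1],
  [[0, 0.65, 0], [0, 0, 0], -1],
  [[0, 0.7, 0], [0, 0, 0], -1],
  [[0, 0.7, 0], [0, 0, 0], -1],
])

```text
t: 5.08
tcp_pos: [564.4, -0.1, 21.6]
tcp_rot: [-1.498, -0.556, 0.562]
wrist_force: [-0.6, 0.3, -2.5]
opening: 17.7
```

servo_tool([
  [[0, 0, 0], [0, 0, 0], -0.55],
  [[0, 0.05, 0], [0, 0, 0], -0.5],
  [[0, 0.1, 0], [0, 0, 0], -0.4],
  [[0, 0.15, 0], [0, 0, 0], -0.3],
  [[0, 0.2, 0], [0, 0, 0], -0.2],
], squeeze=40)

```text
t: 5.5
tcp_pos: [565.1, -0.3, 20.1]
tcp_rot: [-1.498, -0.557, 0.561]
wrist_force: [2.6, -0.8, -2.1]
opening: 34.2
```

servo_tool([
  [[0, 0.05, 0], [0, 0, 0], -0.1],
  [[0, 0.1, 0], [0, 0, 0], 0],
  [[0, 0.1, 0], [0, 0, 0], 0.1],
  [[0, 0.15, 0], [0, 0, 0], 0.2],
  [[0, 0.15, 0], [0, 0, 0], 0.3],
])

```text
t: 5.92
tcp_pos: [565.1, -0.3, 18.7]
tcp_rot: [-1.498, -0.557, 0.561]
wrist_force: [0.3, -0.4, -0.3]
opening: 55.8
```

Run:
```python
from h import *
go((564.3,0,22),131)
im=optics.capture('wrist'); cv2.imwrite('pics/w7.png',im[:,:,::-1])
```

```text
t 5.92 tcp [ 5.651e+02 -3.000e-01  1.870e+01] q [ 0.36  0.03 -0.32  0.   -1.22 -1.21] open 55.8 F [ 0.3 -0.4 -0.3]
yaw 130.9
shift cm [-0.04 -0.33  0.08] rot [ 0.    -0.001 -0.002]
```

View pics/w7.png

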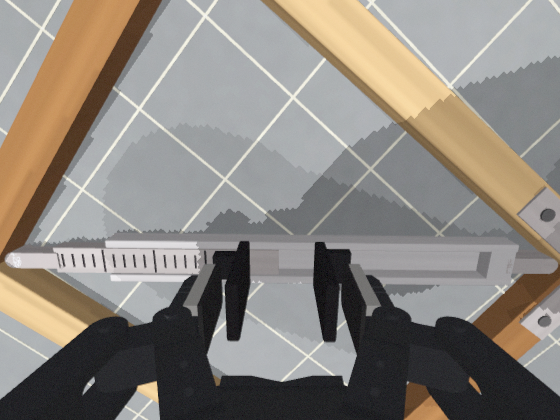

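servo_tool([
  [[0, 0, 0], [0, 0, 0], 0.6],
  [[0, 0, 0], [0, 0, 0], 1],
  [[0, -2, 0], [0, 0, 0], 1],
  [[0, -5, 0], [0, 0, 0], 1],
  [[0, -8, 0], [0, 0, 0], 1],
])

```text
t: 6.38
tcp_pos: [564.5, -0.5, 98.8]
tcp_rot: [-1.498, -0.555, 0.563]
wrist_force: [1.5, 0.3, 0.2]
opening: 85.1
```

servo_tool([
  [[0, -1.5, 0], [0, 0, 0], 1],
  [[0, -1.5, 0], [0, 0, 0], 1],
  [[0, -1.5, 0], [0, 0, 0], 1],
  [[0, -1.5, 0], [0, 0, 0], 1],
  [[0, -1.5, 0], [0, 0, 0], 1],
])

```text
t: 6.8
tcp_pos: [563.8, -0.5, 112.3]
tcp_rot: [-1.498, -0.553, 0.564]
wrist_force: [-0.5, 1.1, -0.1]
opening: 85.6
```

Run:
```python
from h import *
go((564.3,0,110),131)
import json
im=optics.capture('wrist'); cv2.imwrite('pics/w8.png',im[:,:,::-1])
m=optics.camera_model('wrist'); json.dump({k:np.array(v).tolist() for k,v in m.items()},open('pics/w8.json','w'))
crop(im[:,:,::-1],0,190,560,330,1.4,'pics/w8c.png')
crop(im[:,:,::-1],30,200,300,330,3,'pics/w8l.png')
crop(im[:,:,::-1],290,200,560,330,3,'pics/w8r.png')
```

```text
t 6.8 tcp [ 5.638e+02 -5.000e-01  1.123e+02] q [ 0.36 -0.03 -0.2   0.   -1.41 -1.21] open 85.6 F [-0.5  1.1 -0.1]
yaw 130.9
shift cm [0.07 0.23 0.01] rot [-0.002 -0.001 -0.007]
```

View pics/w8.png

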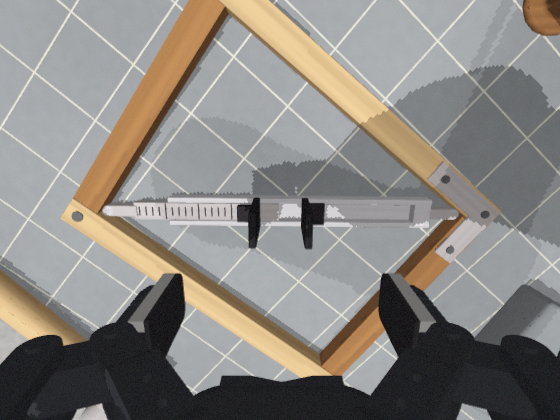

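View pics/w8l.png

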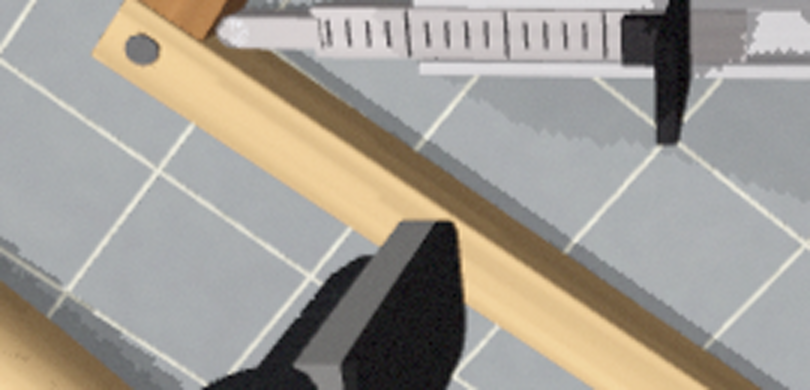

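View pics/w8r.png

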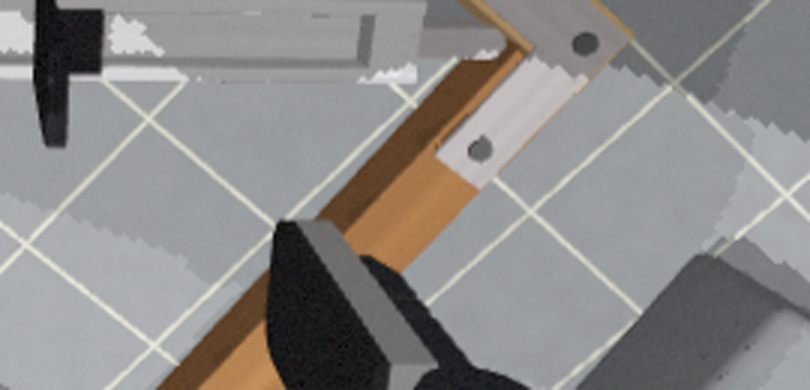

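```bash
cat > meas.py <<'E'
from h import *
import json
def meas(js,nl,nr,ll,lr):
    m=json.load(open(js))
    P=plane(m,[nl,nr],12); print('len',np.linalg.norm(P[0]-P[1]).round(2),P.round(1).tolist(),P.mean(0).round(1),'ang',np.degrees(np.arctan2(*(P[0]-P[1])[[1,0]])).round(2))
    Q=plane(m,[ll,lr],56); d=np.linalg.norm(Q[0]-Q[1]); print('lugs',d.round(2),'-> len',(292-62+d).round(2))
E
python3 - <<'E'
from meas import *
meas('pics/w8.json',(101.7,209.3),(458.7,213.3),(248.7,246),(312,246))
m=json.load(open('pics/w1.json')); meas('pics/w1.json',(119,197.7),(444,200),(100+312/2.2,160+146/2.2),(100+488/2.2,160+146/2.2))
m=json.load(open('pics/w8.json'))
P=plane(m,[(77.5,216),(485,214),(445,180),(449,250)],18.5);print(P.round(1),np.linalg.norm(P[0]-P[1]))
E
```

```text
len 270.63 [[647.7, -106.9, 12.0], [472.9, 99.6, 12.0]] [560.3  -3.7  12. ] ang -49.75
lugs 40.54 -> len 270.54
len 289.0 [[602.0, -314.6, 12.0], [319.5, -253.7, 12.0]] [ 460.8 -284.1   12. ] ang -12.17
lugs 61.79 -> len 291.79
[[ 660.1 -116.1   18.5]
 [ 461.4  110.8   18.5]
 [ 463.9   69.    18.5]
 [ 497.9  112.6   18.5]] 301.62585423717405
```

servo_tool([
  [[0.07, 3, 0], [0, 0, -0.005], 1],
  [[0.07, 6, 0], [0, 0, -0.005], 1],
  [[0.07, 8, 0], [0, 0, -0.005], 1],
  [[0.07, 9, 0], [0, 0, -0.005], 1],
  [[0.07, 9.0, 0], [0, 0, -0.005], 1],
])

```text
t: 7.27
tcp_pos: [561.9, -0.8, 19.0]
tcp_rot: [-1.496, -0.552, 0.565]
wrist_force: [-0.3, 0.2, 0.0]
opening: 85.2
```

servo_tool([
  [[0, 0, 0], [0, 0, 0], 0.4],
  [[0, 0, 0], [0, 0, 0], 0],
  [[0, -0.1, 0], [0, 0, 0], -0.3],
  [[0, -0.2, 0], [0, 0, 0], -0.6],
  [[0, -0.2, 0], [0, 0, 0], -1],
], squeeze=60)

```text
t: 7.68
tcp_pos: [562.8, 0.0, 23.8]
tcp_rot: [-1.495, -0.555, 0.563]
wrist_force: [-9.7, 8.6, 15.2]
opening: 25.9
```

servo_tool([
  [[0, 0, 0], [0, 0, 0], -1],
  [[0, 0, 0], [0, 0, 0], -1],
  [[0, 0, 0], [0, 0, 0], -1],
  [[0, 0, 0], [0, 0, 0], -1],
  [[0, 0, 0], [0, 0, 0], -1],
], squeeze=100)

```text
t: 8.1
tcp_pos: [563.4, 0.5, 24.7]
tcp_rot: [-1.495, -0.557, 0.562]
wrist_force: [-2.1, 5.0, 5.8]
opening: 18.0
```

Run:
```python
from h import *
go((564.3,0,60),131)
im=optics.capture('wrist'); cv2.imwrite('pics/w9.png',im[:,:,::-1])
```

```text
t 8.1 tcp [5.634e+02 5.000e-01 2.470e+01] q [ 0.36  0.02 -0.31 -0.   -1.24 -1.21] open 18.0 F [-2.1  5.   5.8]
yaw 131.0
shift cm [ 0.03 -3.53 -0.09] rot [-0.003 -0.    -0.002]
```

View pics/w9.png

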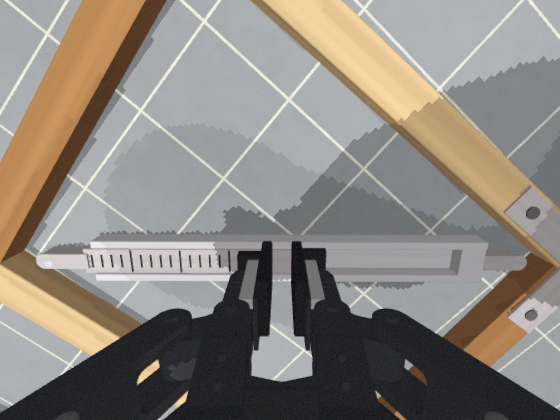

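servo_tool([
  [[0, -2, 0], [0, 0, 0], -1],
  [[0, -4.5, 0], [0, 0, 0], -1],
  [[0, -6, 0], [0, 0.12, 0], -1],
  [[0, -6, 0], [0, 0.24, 0], -1],
  [[0, -6, 0], [0, 0.36, 0], -1],
])

```text
t: 8.57
tcp_pos: [563.8, 0.3, 85.1]
tcp_rot: [-1.552, -0.271, 0.276]
wrist_force: [-0.3, 0.2, -3.1]
opening: 17.8
```

servo_tool([
  [[0, 0, 0], [0, 0.12, 0], -1],
  [[0, 0, 0], [0, 0.24, 0], -1],
  [[0, 0, 0], [0, 0.36, 0], -1],
  [[0, 0, 0], [0, 0.48, 0], -1],
  [[0, 0, 0], [0, 0.6, 0], -1],
])

```text
t: 8.98
tcp_pos: [563.1, -0.1, 83.7]
tcp_rot: [-1.561, 0.207, -0.198]
wrist_force: [0.2, 0.5, -2.9]
opening: 17.6
```

Run:
```python
from h import *
go((565.2,-6.1,60),55.6)
```

```text
t 8.98 tcp [ 5.631e+02 -1.000e-01  8.370e+01] q [ 0.35 -0.02 -0.24 -0.   -1.35 -2.18] open 17.6 F [ 0.2  0.5 -2.9]
yaw 75.2
shift cm [ 0.37  2.37 -0.53] rot [ 0.002  0.343 -0.005]
```

servo_tool([
  [[0.37, 0.8, -0.53], [0, 0.12, 0], -1],
  [[0.37, 1.6, -0.53], [0, 0.24, 0], -1],
  [[0.37, 2.3, -0.53], [0, 0.343, 0], -1],
  [[0.37, 2.3, -0.53], [0, 0.343, 0], -1],
  [[0.37, 2.3, -0.53], [0, 0.343, 0], -1],
])

```text
t: 9.4
tcp_pos: [564.4, -6.5, 59.4]
tcp_rot: [-1.522, 0.475, -0.462]
wrist_force: [-0.2, -0.0, -2.3]
opening: 18.0
```

Run:
```python
from pr import *
go((565.2,-6.1,25),55.6)
im=optics.capture('wrist'); cv2.imwrite('pics/w10.png',im[:,:,::-1])
m=optics.camera_model('wrist'); m['position']=np.array(m['position'])-[0,0,status.observe()['tcp_pos'][2]-25]
C=corners()
for k in('c1','c3'):
  for z in (6,12): print(k,z,proj(m,[[*C[k],z]]).round(0))
```

```text
t 9.4 tcp [564.4  -6.5  59.4] q [ 0.34  0.   -0.27 -0.   -1.31 -2.51] open 18.0 F [-0.2 -0.  -2.3]
yaw 55.7
shift cm [0.07 3.44 0.1 ] rot [ 0.005  0.003 -0.007]
c1 6 [[553. 255.]]
c1 12 [[562. 259.]]
c3 6 [[ 14. 252.]]
c3 12 [[  5. 256.]]
```

View pics/w10.png

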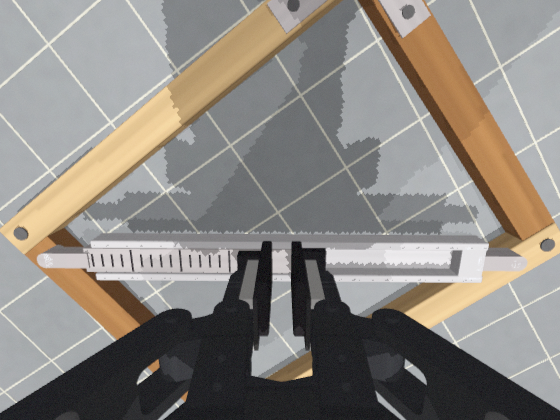

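servo_tool([
  [[-0.15, 0.8, 0.1], [0, 0, 0], -1],
  [[-0.2, 1.6, 0.1], [0, 0, 0], -1],
  [[-0.2, 2.3, 0.1], [0, 0, 0], -1],
  [[-0.2, 2.6, 0.1], [0, 0, 0], -1],
  [[-0.2, 2.7, 0.1], [0, 0, 0], -1],
])

```text
t: 9.87
tcp_pos: [562.9, -4.6, 31.9]
tcp_rot: [-1.522, 0.474, -0.461]
wrist_force: [-0.6, 0.3, -2.6]
opening: 17.6
```

Run:
```python
from pr import *
go((565.2,-6.1,25),55.6)
im=optics.capture('wrist'); cv2.imwrite('pics/w11.png',im[:,:,::-1])
```

```text
t 9.87 tcp [562.9  -4.6  31.9] q [ 0.35  0.02 -0.3  -0.   -1.26 -2.51] open 17.6 F [-0.6  0.3 -2.6]
yaw 55.8
shift cm [0.28 0.69 0.01] rot [ 0.005  0.003 -0.007]
```

View pics/w11.png

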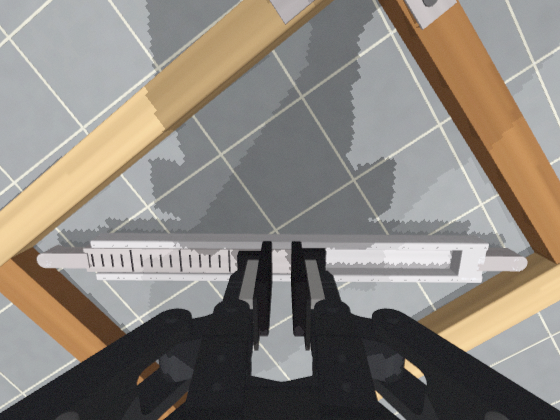

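servo_tool([
  [[0, 0.3, 0], [0, 0, 0], -1],
  [[0, 0.5, 0], [0, 0, 0], -1],
  [[0, 0.65, 0], [0, 0, 0], -1],
  [[0, 0.7, 0], [0, 0, 0], -1],
  [[0, 0.72, 0], [0, 0, 0], -1],
])

```text
t: 10.33
tcp_pos: [563.2, -4.6, 25.2]
tcp_rot: [-1.522, 0.474, -0.462]
wrist_force: [-0.1, 0.4, -2.5]
opening: 17.8
```

servo_tool([
  [[0, 0, 0], [0, 0, 0], -0.55],
  [[0, 0.05, 0], [0, 0, 0], -0.5],
  [[0, 0.1, 0], [0, 0, 0], -0.4],
  [[0, 0.15, 0], [0, 0, 0], -0.3],
  [[0, 0.2, 0], [0, 0, 0], -0.2],
], squeeze=40)

```text
t: 10.75
tcp_pos: [563.3, -4.7, 23.5]
tcp_rot: [-1.522, 0.473, -0.462]
wrist_force: [-2.4, -2.2, -0.5]
opening: 34.3
```

servo_tool([
  [[0, 0.05, 0], [0, 0, 0], -0.1],
  [[0, 0.1, 0], [0, 0, 0], 0],
  [[0, 0.15, 0], [0, 0, 0], 0.1],
  [[0, 0.2, 0], [0, 0, 0], 0.25],
  [[0, 0.2, 0], [0, 0, 0], 0.4],
])

```text
t: 11.17
tcp_pos: [563.5, -4.6, 21.7]
tcp_rot: [-1.522, 0.473, -0.462]
wrist_force: [0.4, -0.1, -0.1]
opening: 59.6
```

servo_tool([
  [[0, 0, 0], [0, 0, 0], 0.7],
  [[0, 0, 0], [0, 0, 0], 1],
  [[0, -3, 0], [0, 0, 0], 1],
  [[0, -6, 0], [0, 0, 0], 1],
  [[0, -9, 0], [0, 0, 0], 1],
])

```text
t: 11.58
tcp_pos: [563.9, -4.8, 112.7]
tcp_rot: [-1.523, 0.473, -0.462]
wrist_force: [-0.0, 0.6, -0.2]
opening: 85.5
```

Run:
```python
from h import *
go((562.9,-4.6,112),55.7)
```

```text
t 11.58 tcp [563.9  -4.8 112.7] q [ 0.35 -0.03 -0.2  -0.   -1.41 -2.51] open 85.5 F [-0.   0.6 -0.2]
yaw 55.8
shift cm [-0.09  0.07 -0.04] rot [ 0.005  0.002 -0.006]
```

servo_tool([
  [[0, 0, 0], [0, 0, 0], 1],
  [[0, 0, 0], [0, 0, 0], 1],
  [[0, 0, 0], [0, 0, 0], 1],
  [[0, 0, 0], [0, 0, 0], 1],
  [[0, 0, 0], [0, 0, 0], 1],
])

```text
t: 12.0
tcp_pos: [563.3, -4.9, 111.4]
tcp_rot: [-1.524, 0.475, -0.461]
wrist_force: [-0.1, -0.4, 0.7]
opening: 85.5
```

Run:
```python
from h import *
import json
go((562.9,-4.6,112),55.7)
im=optics.capture('wrist'); cv2.imwrite('pics/w12.png',im[:,:,::-1])
m=optics.camera_model('wrist'); json.dump({k:np.array(v).tolist() for k,v in m.items()},open('pics/w12.json','w'))
crop(im[:,:,::-1],30,180,300,310,3,'pics/w12l.png')
crop(im[:,:,::-1],290,180,560,310,3,'pics/w12r.png')
```

```text
t 12.0 tcp [563.3  -4.9 111.4] q [ 0.35 -0.03 -0.2  -0.   -1.41 -2.51] open 85.5 F [-0.1 -0.4  0.7]
yaw 55.8
shift cm [-0.05 -0.06  0.01] rot [ 0.007  0.002 -0.007]
```

View pics/w12.png

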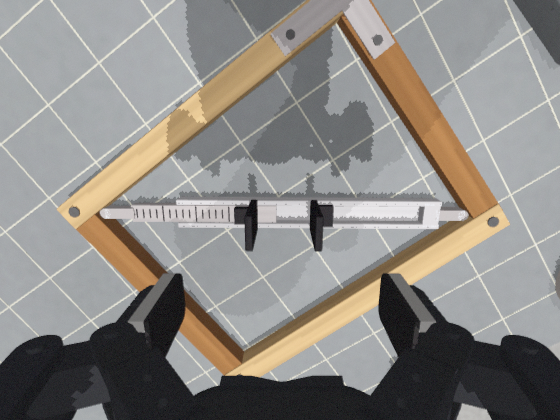

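View pics/w12l.png

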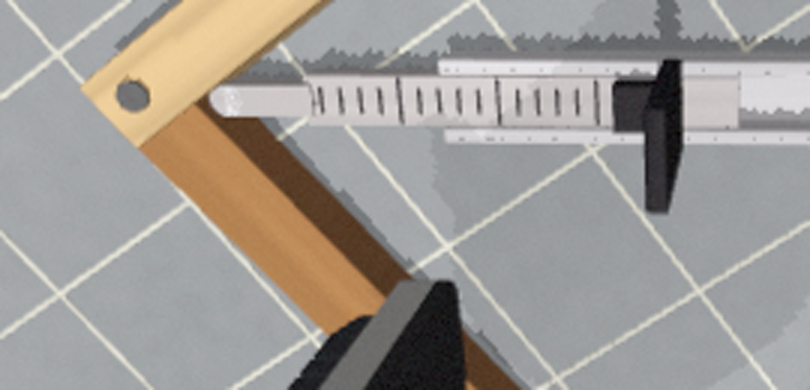

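View pics/w12r.png

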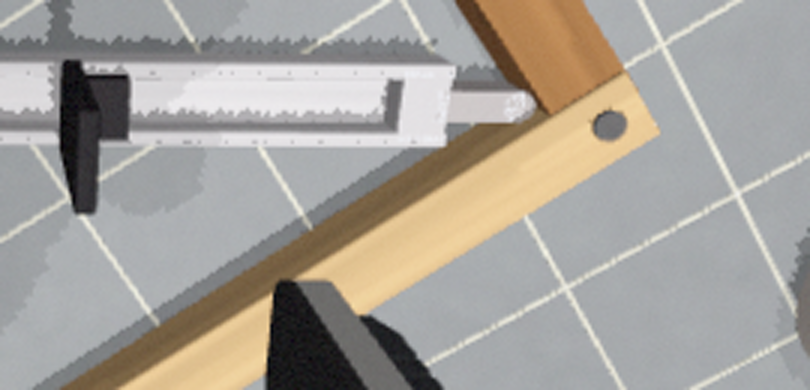

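Run:
```python
from meas import *
meas('pics/w8.json',(101.7,209.3),(458.7,213.3),(248.7,246),(312,246))
meas('pics/w12.json',(99.3,213.3),(469.3,215.3),(245.3,248),(322.7,248))
m=json.load(open('pics/w12.json'))
P=plane(m,[(74.5,212),(493,222)],18.5);print(P.round(1),np.linalg.norm(P[0]-P[1]))
# tongue exposed length: first tick to channel mouth
for js,a,b in(('pics/w8.json',(30+320/3,209),(30+415/3,209)),('pics/w12.json',(30+312/3,213),(30+440/3,213))):
    m=json.load(open(js));P=plane(m,[a,b],11);print(np.linalg.norm(P[0]-P[1]))
for w,y0 in(('w8',200),('w12',180)):
    im=cv2.imread(f'pics/{w}.png'); crop(im,90,195,290,260,4,f'pics/{w}t.png')
```

```text
len 270.63 [[647.7, -106.9, 12.0], [472.9, 99.6, 12.0]] [560.3  -3.7  12. ] ang -49.75
lugs 40.54 -> len 270.54
len 280.25 [[482.5, -118.5, 12.0], [640.8, 112.8, 12.0]] [561.6  -2.8  12. ] ang -124.39
lugs 49.45 -> len 279.45
[[ 472.  -128.8   18.5]
 [ 651.6  123.    18.5]] 309.3036140979385
24.01270635346764
32.579792949252074
```

View pics/w8t.png

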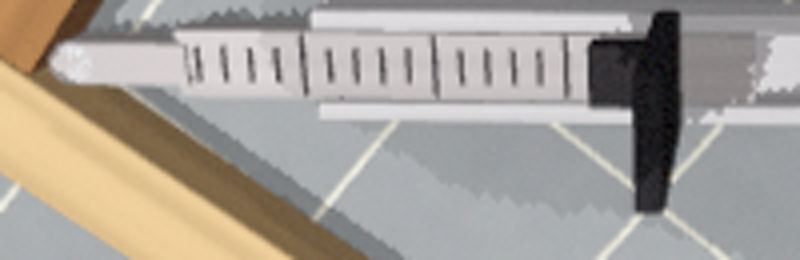

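View pics/w12t.png

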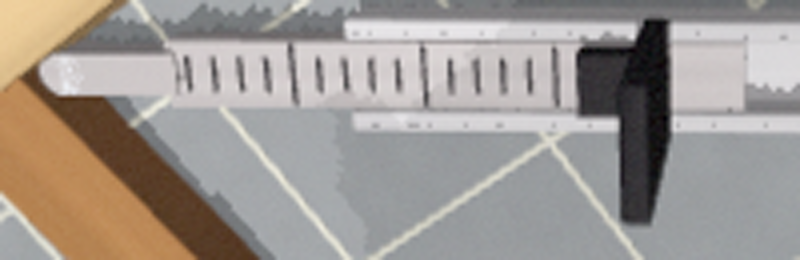

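Run:
```python
from h import *
a=cv2.imread('pics/scene0.png'); crop(a,305,190,395,260,8,'pics/s_b.png')
a=cv2.imread('pics/top0.png'); crop(a,170,195,250,255,8,'pics/t_c.png')
```

```text
(no output)
```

View pics/s_b.png

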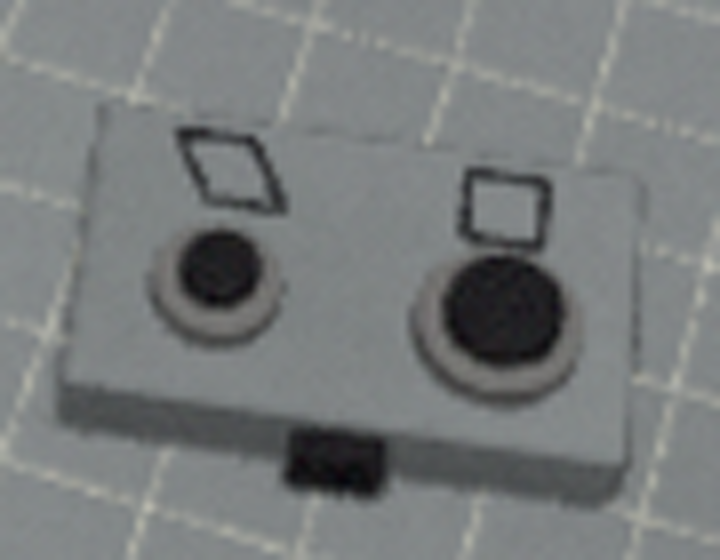

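View pics/t_c.png

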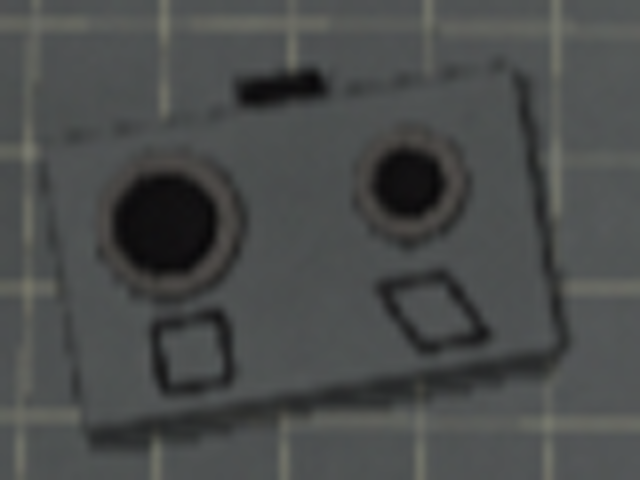

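Run:
```python
from h import *
mt=optics.camera_model('top'); ms=optics.camera_model('scene')
def tri(a,b):
    p1,d1=ray(mt,a);p2,d2=ray(ms,b);d1=d1[0];d2=d2[0]
    t=np.linalg.lstsq(np.c_[d1,-d2],p2-p1,rcond=None)[0]; x=p1+d1*t[0];y=p2+d2*t[1]; return ((x+y)/2).round(1),np.linalg.norm(x-y).round(1)
print(tri((221,217.6),(332.4,223.4)),tri((190.6,222.75),(368,228.9)))
print(plane(mt,[(221,217.6)],45),plane(mt,[(190.6,222.75)],45))
go((540,249,130),55.7)
go((540,249,130),100)
```

```text
(array([536. , 250.3,  51.2]), np.float64(3.0)) (array([520.3, 339.3,  50.3]), np.float64(3.2))
[[536.74214194 249.50280679  45.        ]] [[520.89002816 338.66657237  45.        ]]
t 12.05 tcp [563.3  -4.9 111.6] q [ 0.35 -0.03 -0.2  -0.   -1.41 -2.51] open 85.4 F [-0.6  0.5  0.5]
yaw 55.8
shift cm [-16.21  -1.86  19.68] rot [ 0.007  0.002 -0.007]
t 12.05 tcp [563.3  -4.9 111.6] q [ 0.35 -0.03 -0.2  -0.   -1.41 -2.51] open 85.4 F [-0.6  0.5  0.5]
yaw 55.8
shift cm [-16.21  -1.86  19.68] rot [ 0.004 -0.771 -0.009]
```

servo_tool([
  [[-2.5, -0.5, 3], [0, -0.12, 0], 1],
  [[-5, -1, 6], [0, -0.24, 0], 0.5],
  [[-7.5, -1.5, 9], [0, -0.36, 0], 0],
  [[-10, -1.8, 12], [0, -0.48, 0], -0.5],
  [[-12.5, -1.8, 15], [0, -0.6, 0], -1],
])

```text
t: 12.47
tcp_pos: [544.2, 191.1, 129.9]
tcp_rot: [-1.572, -0.0, 0.014]
wrist_force: [0.7, -0.0, 0.7]
opening: 38.7
```

Run:
```python
from h import *
go((536.5,250,120),100)
```

```text
t 12.47 tcp [544.2 191.1 129.9] q [ 0.68 -0.   -0.14 -0.   -1.44 -2.24] open 38.7 F [ 0.7 -0.   0.7]
yaw 90.5
shift cm [-0.7   0.99  5.9 ] rot [ 0.001 -0.166 -0.009]
```

servo_tool([
  [[-0.4, 0.5, 3], [0, -0.12, 0], -1],
  [[-0.7, 1, 5.9], [0, -0.166, -0.009], -1],
  [[-0.7, 1, 5.9], [0, -0.166, -0.009], -1],
  [[-0.7, 1, 5.9], [0, -0.166, -0.009], -1],
  [[-0.7, 1, 5.9], [0, -0.166, -0.009], -1],
])

```text
t: 12.88
tcp_pos: [536.4, 249.8, 119.4]
tcp_rot: [-1.568, -0.137, 0.138]
wrist_force: [0.4, -1.0, -0.4]
opening: 0.1
```

Run:
```python
from h import *
go((536.5,250,62),100)
im=optics.capture('wrist'); cv2.imwrite('pics/w13.png',im[:,:,::-1])
m=optics.camera_model('wrist'); import json; json.dump({k:np.array(v).tolist() for k,v in m.items()},open('pics/w13.json','w'))
im=optics.capture('scene'); cv2.imwrite('pics/s13.png',im[:,:,::-1])
```

```text
t 12.88 tcp [536.4 249.8 119.4] q [ 0.77  0.04 -0.12  0.   -1.41 -2.17] open 0.1 F [ 0.4 -1.  -0.4]
yaw 100.0
shift cm [0.02 5.73 0.03] rot [ 0.001  0.    -0.001]
```

View pics/w13.png

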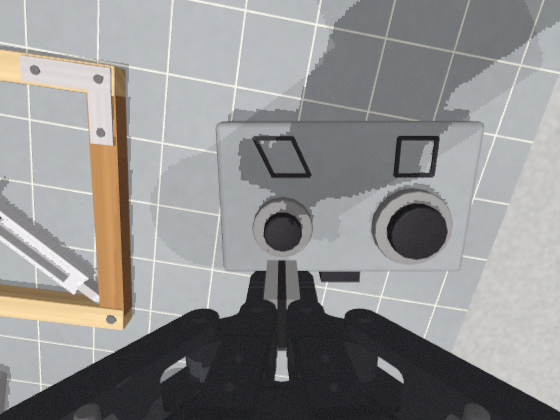

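View pics/s13.png

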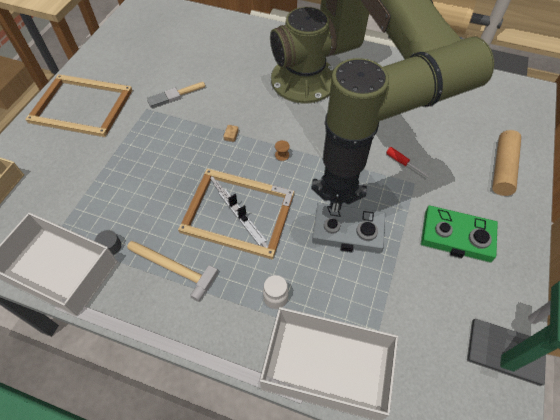

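Run:
```python
from h import *
import json
m=json.load(open('pics/w13.json'))
for z in (42,46,50):
    P=plane(m,[(283,232),(417,231.5)],z); print(z,P.round(1).tolist(),np.linalg.norm(P[0]-P[1]))
```

```text
42 [[540.7, 251.2, 42.0], [524.0, 343.4, 42.0]] 93.75568642710705
46 [[539.2, 250.9, 46.0], [522.9, 341.5, 46.0]] 92.04790229634472
50 [[537.8, 250.6, 50.0], [521.8, 339.5, 50.0]] 90.34011816558241
```

servo_tool([
  [[0.12, 2, 0], [0, 0, 0], -1],
  [[0.12, 4, 0], [0, 0, 0], -1],
  [[0.12, 5.5, 0], [0, 0, 0], -1],
  [[0.12, 6.2, 0], [0, 0, 0], -1],
  [[0.12, 6.3, 0], [0, 0, 0], -1],
])

```text
t: 13.4
tcp_pos: [537.7, 247.9, 55.8]
tcp_rot: [-1.569, -0.134, 0.137]
wrist_force: [-1.4, -0.7, 3.4]
opening: -0.3
```

servo_tool([
  [[0, 0.1, 0], [0, 0, 0], -1],
  [[0, 0.3, 0], [0, 0, 0], -1],
  [[0, 0.5, 0], [0, 0, 0], -1],
  [[0, 0.7, 0], [0, 0, 0], -1],
  [[0, 0.7, 0], [0, 0, 0], -1],
])

```text
t: 13.82
tcp_pos: [538.5, 247.8, 51.1]
tcp_rot: [-1.569, -0.136, 0.135]
wrist_force: [-3.1, -3.4, 9.9]
opening: 0.5
```

Run:
```python
from h import *
go((537.5,250.3,49),100)
im=optics.capture('wrist'); cv2.imwrite('pics/w14.png',im[:,:,::-1])
go((537.5,250.3,49),100)
```

```text
t 13.82 tcp [538.5 247.8  51.1] q [ 0.77  0.08 -0.21  0.   -1.29 -2.17] open 0.5 F [-3.1 -3.4  9.9]
yaw 99.9
shift cm [-0.06  0.21  0.27] rot [ 0.003 -0.002  0.   ]
t 13.87 tcp [538.5 247.8  51.1] q [ 0.77  0.08 -0.21  0.   -1.29 -2.17] open 0.2 F [-3.4 -2.7  9.3]
yaw 99.9
shift cm [-0.06  0.21  0.27] rot [ 0.002 -0.002  0.   ]
```

View pics/w14.png

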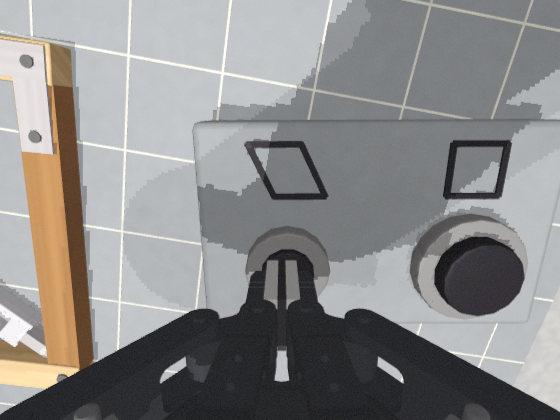

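servo_tool([
  [[0, 0.25, 0.1], [0, 0, 0], -1],
  [[0, 0.35, 0.2], [0, 0, 0], -1],
  [[0, 0.4, 0.2], [0, 0, 0], -1],
  [[0, 0.4, 0.2], [0, 0, 0], -1],
  [[0, 0.4, 0.2], [0, 0, 0], -1],
])

```text
t: 14.28
tcp_pos: [538.6, 247.9, 50.9]
tcp_rot: [-1.572, -0.137, 0.134]
wrist_force: [-10.3, -9.5, 19.3]
opening: 0.0
```

Run:
```python
from h import *
go((537.5,250.3,49),100)
im=optics.capture('wrist'); crop(im[:,:,::-1],190,110,560,330,2,'pics/w15.png')
```

```text
t 14.28 tcp [538.6 247.9  50.9] q [ 0.77  0.08 -0.21  0.01 -1.29 -2.17] open 0.0 F [-10.3  -9.5  19.3]
yaw 99.9
shift cm [-0.07  0.19  0.25] rot [ 0.006 -0.002  0.001]
```

View pics/w15.png

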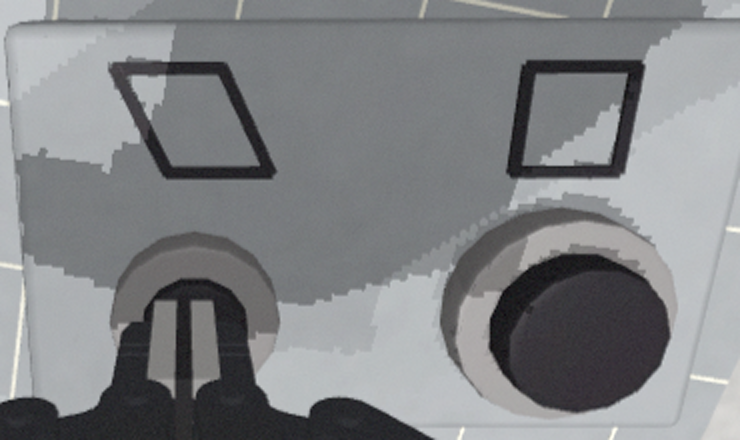

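Run:
```python
from h import *
im=optics.capture('scene'); crop(im[:,:,::-1],295,180,395,260,8,'pics/s15.png')
go((537.5,250.3,49),100)
```

```text
t 14.38 tcp [538.6 247.9  50.9] q [ 0.77  0.08 -0.21  0.01 -1.29 -2.17] open 0.0 F [-10.   -9.4  19. ]
yaw 99.9
shift cm [-0.07  0.19  0.26] rot [ 0.006 -0.002  0.001]
```

View pics/s15.png

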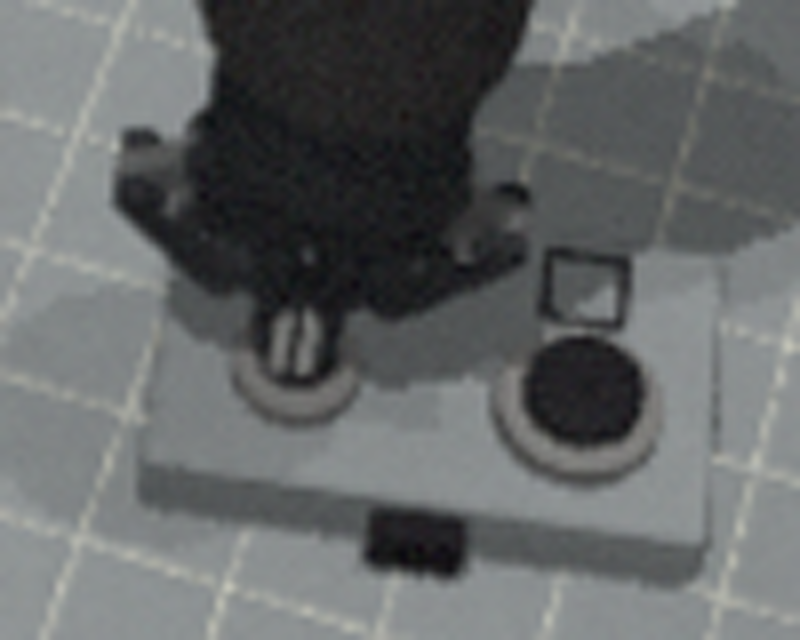

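servo_tool([
  [[-0.07, -0.15, 0.2], [0, 0, 0], -1],
  [[-0.07, -0.15, 0.2], [0, 0, 0], -1],
  [[-0.07, -0.15, 0.2], [0, 0, 0], -1],
  [[-0.07, -0.15, 0.2], [0, 0, 0], -1],
  [[-0.07, -0.15, 0.2], [0, 0, 0], -1],
])

```text
t: 14.8
tcp_pos: [538.4, 250.0, 52.9]
tcp_rot: [-1.572, -0.138, 0.133]
wrist_force: [3.8, -1.1, 3.3]
opening: -0.2
```

servo_tool([
  [[0, -0.2, 0], [0, 0, 0], -1],
  [[0, -0.2, 0], [0, 0, 0], -1],
  [[0, -0.2, 0], [0, 0, 0], -1],
  [[0, -0.2, 0], [0, 0, 0], -1],
  [[0, -0.2, 0], [0, 0, 0], -1],
])

```text
t: 15.22
tcp_pos: [538.3, 250.0, 54.7]
tcp_rot: [-1.572, -0.138, 0.133]
wrist_force: [1.1, -1.4, 2.9]
opening: 0.2
```

servo_tool([
  [[0, -0.2, 0], [0, 0, 0], -1],
  [[0, -0.2, 0], [0, 0, 0], -1],
  [[0, -0.2, 0], [0, 0, 0], -1],
  [[0, -0.2, 0], [0, 0, 0], -1],
  [[0, -0.2, 0], [0, 0, 0], -1],
])

```text
t: 15.63
tcp_pos: [538.1, 250.1, 56.5]
tcp_rot: [-1.572, -0.138, 0.133]
wrist_force: [0.2, -0.2, 1.7]
opening: -0.2
```

servo_tool([
  [[0, -0.3, 0], [0, 0, 0], -1],
  [[0, -0.3, 0], [0, 0, 0], -1],
  [[0, -0.3, 0], [0, 0, 0], -1],
  [[0, -0.3, 0], [0, 0, 0], -1],
  [[0, -0.3, 0], [0, 0, 0], -1],
])

```text
t: 16.05
tcp_pos: [537.8, 250.1, 59.2]
tcp_rot: [-1.572, -0.137, 0.134]
wrist_force: [-0.7, 0.5, -0.3]
opening: -0.0
```

Run:
```python
from h import *
go((537.5,250.3,49),100)
```

```text
t 16.05 tcp [537.8 250.1  59.2] q [ 0.78  0.07 -0.2   0.01 -1.3  -2.18] open -0.0 F [-0.7  0.5 -0.3]
yaw 99.9
shift cm [-0.03  1.02  0.03] rot [ 0.005 -0.002  0.002]
```

servo_tool([
  [[0, -3, 0], [0, 0, 0], -1],
  [[0, -6, 0], [0, 0, 0], -1],
  [[0, -9, 0], [0, 0, 0], -1],
  [[0, -10, 0], [0, 0, 0], -1],
  [[0, -10, 0], [0, 0, 0], -1],
])

```text
t: 16.47
tcp_pos: [538.9, 251.4, 163.4]
tcp_rot: [-1.569, -0.142, 0.129]
wrist_force: [-0.1, -0.2, -0.7]
opening: 0.0
```

Run:
```python
from h import *
go((537.5,250.3,150),100)
im=optics.capture('scene'); crop(im[:,:,::-1],160,160,420,300,3,'pics/s16.png')
im=optics.capture('top'); cv2.imwrite('pics/t16.png',im[:,:,::-1])
```

```text
t 16.47 tcp [538.9 251.4 163.4] q [ 0.78  0.02 -0.06  0.01 -1.48 -2.18] open 0.0 F [-0.1 -0.2 -0.7]
yaw 99.9
shift cm [-0.17  1.34 -0.08] rot [ 0.003 -0.002  0.008]
```

View pics/s16.png

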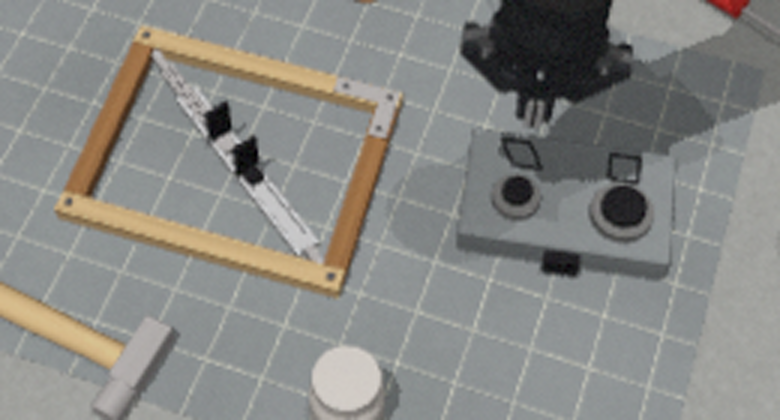

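View pics/t16.png

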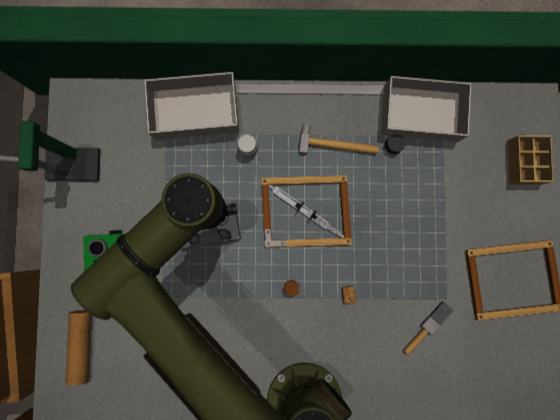

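```bash
python3 -c "
from station import hand_in
print(hand_in())"
```

```text
the job is handed in; nothing more can be done
None
```

I measured both diagonals, found the frame out of square, and pressed and released the smaller button beside the leaning shape. I handed the job in at about 16.5 s, and it reported no verdict.

| Check | Plated-corner diagonal (c0–c2) | Other diagonal (c1–c3) | Difference |
|---|---|---|---|
| Nose tips in the wrist picture | 270.6 mm | 280.3 mm | 9.6 mm |
| Lug spacing | 270.5 mm | 279.5 mm | 8.9 mm |
| Tongue ticks at the channel mouth | – | – | 8.6 mm |
| Frame corner pins | about 302 mm | about 309.5 mm | 7.7–8.3 mm |

- **Decision:** All the close-up readings put the difference over 7 mm. A rough first estimate of the inner corners from the top picture gave 6.5 mm, and one early wrist reading of a single diagonal's pins implied about the same. I set both aside as less accurate. The margin is small: rule readings are only true to about 2 mm, and the pins put the gap little over 7 mm.
- **Button:** The fingers stopped dead at a height of 50.9 mm with 19 N. Raising in steps showed the spring force fading to zero by about 57 mm, which fits the full 6 mm travel. I pressed about 2 mm off centre and did not press again. The cameras put the button top at about 51 mm, lower than touch did, and I went by touch.
- **Last pictures:** The rule lies on c1–c3 with a nose at each corner, and the button is up again. The gripper is clear, and the bystanders that can be seen have not visibly moved.

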